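# Pry a tight plaster mould open

### The job

The upper half of the small plaster mould sits tight on the lower half. Pick up the red-handled pry bar, put its blade into the slot in the mould's front, resting on the round steel bar along the slot's lower edge, and lever the upper half up until it stands about a centimetre clear; do not push or lift the mould with the gripper itself. Then draw the bar out, lay it flat on the bench clear of the mould, and leave the cup, the beaker and the small flower mould where they stand.

Things in the scene. Friction and masses are not known exactly. Their poses are not given: they have to be found in the camera images.
- fulcrum (a point): Middle of the crest of the round steel bar (12 mm diameter, 110 mm long) along the front upper edge of the mould's lower half, 75 mm above the bench: the fulcrum. Its x axis points level into the mould along the pry slot, y along the steel bar, z up.
- slot (a point): Middle of the mouth of the pry slot, 3 mm behind the steel bar's crest and 78 mm above the bench; axes as fulcrum. The slot is 40 mm wide (y) and 50 mm deep (x); while the mould is shut its floor is 70 mm and its ceiling (the upper half) 87 mm above the bench, so 12 mm are free between the level of the steel bar's crest and the ceiling.
- fulcrum_bar: The round steel bar itself, fixed to the lower half; origin at its middle, on its axis, 6 mm below the crest.
- mould_base: White plaster mould, fixed to the bench: lower half 120 x 120 mm, 70 mm high, on a thin 128 mm square plywood board; it carries the steel bar and the upper half (116 x 116 mm, 38 mm high, and a 13 mm pouring collar: 121 mm overall). Origin on the bench under its centre, 62 mm behind the steel bar; x points from the slotted front to the back.
- mould_top (a joint): How far the upper half has risen straight up from the lower half, in m: 0 shut, at most 0.03. It takes about 31 N to move it up; friction holds it at the height to which it was lifted.
- pry_bar: Pry bar, 215 mm long, about 0.22 kg, flat underside all along: red handle 120 mm long, 24 mm wide, 16 mm thick; steel blade 95 mm long outside the handle, 22 mm wide, 6 mm thick. Origin on the underside's centre line, 110 mm from the tip; x to the blade's tip, y across, z up out of its top.
- bar_grip (a point): Point in the pry bar's handle, on its centre line, 8 mm above the underside, 125 mm from the blade's tip and 90 mm from the butt, 30 mm from the handle's front end; the centre of mass is about 8 mm from it towards the tip. Axes as pry_bar.
- bar_tip (a point): Middle of the pry bar's blade at its very tip, 3 mm above the underside; axes as pry_bar. With some 48 mm of blade behind the steel bar's crest and the bar let go, the handle sinks until the tip meets the slot's ceiling (tilt about 0.13 rad) and the bar stays there by itself.
- bar_butt (a point): Top of the pry bar's handle, 15 mm from its rear end; axes as pry_bar. With the blade set in the slot, about 10 N down on this point raises the upper half; with the butt down on the bench the upper half is about 14 mm up.
- cup_mid (a point): Small terracotta cup, 62 mm diameter, 53 mm high, loose; point half-way up. Leave it alone.
- beaker_mid (a point): White beaker, 71 mm diameter, 96 mm high, loose; point half-way up. Leave it alone.
- sprig_mould_mid (a point): White plaster block with a flower on top, 50 x 62 x 26 mm, loose; point half-way up. Leave it alone.

How it is judged:
By the outcome, as a careful person would: the job done as asked, in the order asked, and still so for the second after the job is handed in, with the robot touching nothing.
It also fails if it takes over 72 s, if anything falls off the work surface, if the arm or the gripper's body presses on something with over 40 N, if the wrist force passes 120 N, or if a joint passes its speed limit or range.

### The arm

A 6-joint arm with a two-finger parallel gripper is mounted at the origin on a cart in front of the work surface, level with it; the furniture and walls round the work are solid. World frame = base frame: x ahead of the robot, y to its left, z up, the work surface at z = 0. Lengths are in mm, angles in rad, forces in N, time in s.
With the tool pointing down it reaches from about 350 to 975 mm from the base axis. Payload 7.1 kg.
Tool frame: the origin (TCP) lies midway between the tips of the shut fingers; the grasp point (between the pads) lies 19 mm behind it (ctrl.grip_point_offset is the distance from the TCP to the grasp point, in mm); z points along the fingers, y is the line along which they close (so a half turn about z gives the same grasp; the last joint's range is limited). The gripper opens to 88 mm and grips with 3 to 60 N. Pads are 20 mm wide; open, the fingers measure 115 mm over their backs; the gripper's body (75 mm by 178 mm) begins 61 mm behind the grasp point.
Start: joints at [-1.233, 0.423, 1.63, -0, 1.089, -0.019], TCP at [218.315, -585.614, 222.675] pointing down, gripper open.
Joint ranges: [-3, 3], [-0.9, 2.11], [0.09, 2.58], [-1.31, 4.45], [0.11, 2.69], [-2.54, 2.54]. Speed limits (rad/s): [2.39, 2.39, 3.01, 3.14, 3.14, 3.14].

### API

Orientations are given as a rotation vector (axis times angle).
In Python, from workcell import get_obs, optics, close_job, spotter, ctrl gives the robot as it stands. The module is installed in compiled form; this text tells all that it offers.
- The arm moves only by the tool move_arm, never from a script. Its argument "rows" is a list of rows, each a list of 5 numbers: the shift along the tool's x, y, z in cm, then the turn about the tool's z in degrees, then the opening in per cent of the stroke, from 0 (shut) to 100 (fully open). A call has 1 to 10 rows; each row shifts and turns the commanded pose from where the row before left it, along the tool's axes as they then stand; what a row does not reach is not made up. A row lasts 1/8 s, in which the tool goes at most 62.5 mm and 10.7 degrees, less where a joint would pass 70% of its speed; a pose out of reach is approached as far as the arm can. A call with a gripper value outside its range is refused whole. The fingers move at their own pace and stop on an object; the grip force is fixed at half the most. Time passes only in rows, so rows that do not move let the fingers close. It gives the time, the measured TCP pose, the force, the opening and the grip force at its end, in the units of the state.
- get_obs(): the state, without advancing time (a new reading comes with each control period).
- optics.get_image(name): name is "scene" or "side" or "wrist"; returns the picture (400x640x3 uint8, blue, green, red); there is no depth.
- optics.calibration(name): a dict with "camera_matrix" (3x3 intrinsics, pixels), "xyz" and "orientation" of the camera in the world. Camera axes: x right, y down, z forward; pixel columns grow to the right and rows downward; lengths in mm; the calibration is good to about 2 mm. The wrist camera is an equidistant fisheye: a pixel r from the principal point sees the ray r / f radians off the axis. A picture is of the moment at which its call begins: read the wrist's pose just before it. calibration takes no time and is no camera call; for the wrist camera it gives the pose at the moment of the call.
- close_job(): hands the job in; it is judged then, once.
Trained networks look in the newest picture that a camera, given by its name, has taken for a name from the list of things; names that differ only in an ending like _2 or _b are one class to them, and where a whole thing is asked for, a point or a joint stands for the part that bears it (a point fixed in the world has none). Each returns a list of dicts, best first, with "conf" (0 to 1); they miss things now and then, are a little off and sometimes report something else, mostly with a low value. They report only what shows in the picture. A call takes as long as a camera call.
- spotter.find_in(camera, label): "point" ([column, row] in pixels, amid what is visible of it).
- spotter.regions_of(camera, label): "region" (400x640 bool, what is visible of it) and "point" ([column, row] in pixels, amid what is visible of it).
The state is a dict: "t": time; "qpos": joint angles; "qvel": joint speeds; "joint_torque": joint torques, N m; "ee_pos": TCP position; "orientation": TCP orientation; "ft_force": force on the tool from outside, world axes, zero at the start; "moment": the same for the moment, N m; "width": finger opening in mm; "grasp_force": force on a finger pad.
Only numpy, scipy, OpenCV 4.12 (cv2) and the standard library are available. Lean on these libraries where they do the work, as an engineer would, in place of code of your own. Each camera call takes 0.05 s, during which the arm holds its last target. There are 200 camera calls.

## Working session

There is one attempt and no reset: what is moved stays moved. The work goes in short steps, Python scripts to look and compute and a tool call to move; the robot and the scene stay as the last step left them, time stands still between calls to the robot, and variables do not carry over. Pictures are saved under pics/ and viewed, at most 12 in all, crops included, and the job is handed in when it is done.

Besides the shell and the picture viewer there is one more tool, called as a command line: name --pt "numbers of a row" for each row, then --argument value for the rest. move_arm: Moves the arm, as the interface text tells. Its arguments: {"type":"object","properties":{"rows":{"type":"array","items":{"type":"array","items":{"type":"number"}}}},"required":["rows"]}

```bash
mkdir -p pics; cat > h.py <<'E'
import numpy as np,cv2
from scipy.spatial.transform import Rotation as R
from workcell import get_obs, optics, close_job, spotter, ctrl
def ray(cam,px,cal=None):
    c=cal or optics.calibration(cam);K=np.array(c["camera_matrix"]);o=np.array(c["orientation"])
    M=R.from_rotvec(o).as_matrix() if o.size==3 else o
    x=(px[0]-K[0,2])/K[0,0];y=(px[1]-K[1,2])/K[1,1]
    if cam=="wrist":
        r=np.hypot(x,y);d=np.array([x/r*np.sin(r),y/r*np.sin(r),np.cos(r)]) if r>1e-9 else np.array([0,0,1.])
    else: d=np.array([x,y,1.])
    return np.array(c["xyz"]),M@d
def at_z(cam,px,z,cal=None):
    o,d=ray(cam,px,cal);return o+d*(z-o[2])/d[2]
def proj(cam,P,cal=None):
    c=cal or optics.calibration(cam);K=np.array(c["camera_matrix"]);o=np.array(c["orientation"])
    M=R.from_rotvec(o).as_matrix() if o.size==3 else o
    p=(np.atleast_2d(P)-np.array(c["xyz"]))@M
    if cam=="wrist":
        rr=np.hypot(p[:,0],p[:,1]);th=np.arctan2(rr,p[:,2]);q=p[:,:2]/rr[:,None]*th[:,None]
    else: q=p[:,:2]/p[:,2:]
    return q*[K[0,0],K[1,1]]+[K[0,2],K[1,2]]
E
python3 - <<'E'
from h import *
np.set_printoptions(precision=1,suppress=True)
for c in ["scene","side"]:
    im=optics.get_image(c);cv2.imwrite(f"pics/{c}0.png",im)
    print(c,optics.calibration(c))
    for l in ["pry_bar","bar_grip","bar_tip","bar_butt","fulcrum","slot","fulcrum_bar","mould_base","cup_mid","beaker_mid","sprig_mould_mid"]:
        r=spotter.find_in(c,l)[:2]
        print(l,[(np.round(q["point"]),round(q["conf"],2)) for q in r])
E
```

```text
scene {'camera_matrix': array([[464.3,   0. , 320.9],
       [  0. , 464.3, 207.8],
       [  0. ,   0. ,   1. ]]), 'xyz': array([-37.4, 695.1, 427.5]), 'orientation': array([-0.9,  2.1, -1.4])}
pry_bar [(array([382., 241.]), 0.78)]
bar_grip [(array([383., 238.]), 0.81)]
bar_tip [(array([380., 241.]), 0.57)]
bar_butt [(array([381., 243.]), 0.6)]
fulcrum [(array([244., 242.]), 0.96)]
slot [(array([242., 240.]), 0.75)]
fulcrum_bar [(array([271., 182.]), 0.68)]
mould_base [(array([240., 241.]), 0.65), (array([319., 184.]), 0.21)]
cup_mid [(array([313., 185.]), 0.72), (array([271., 181.]), 0.46)]
beaker_mid [(array([270., 184.]), 0.66)]
sprig_mould_mid [(array([324., 302.]), 0.56)]
side {'camera_matrix': array([[403.2,   0. , 319.2],
       [  0. , 403.2, 199.7],
       [  0. ,   0. ,   1. ]]), 'xyz': array([ 302.6, -560.8,  491. ]), 'orientation': array([-2. ,  0.4, -0.2])}
pry_bar [(array([294., 267.]), 0.97), (array([311., 189.]), 0.2)]
bar_grip [(array([296., 271.]), 0.74)]
bar_tip [(array([293., 272.]), 0.97)]
bar_butt []
fulcrum [(array([303., 181.]), 0.73)]
slot [(array([302., 182.]), 0.68)]
fulcrum_bar [(array([308., 188.]), 0.58)]
mould_base [(array([302., 183.]), 0.87), (array([301., 172.]), 0.67)]
cup_mid [(array([428., 241.]), 0.68)]
beaker_mid []
sprig_mould_mid [(array([228., 216.]), 0.55)]
```

View pics/scene0.png

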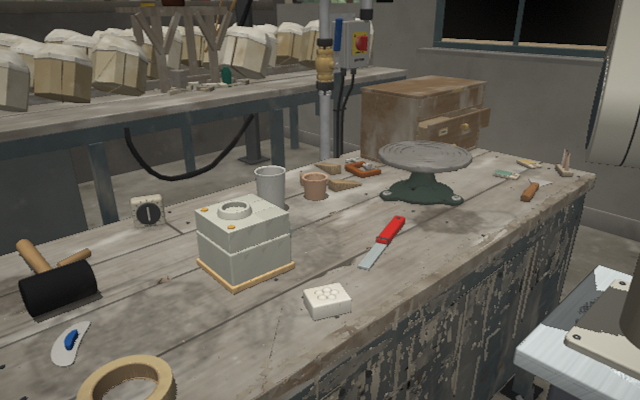

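View pics/side0.png

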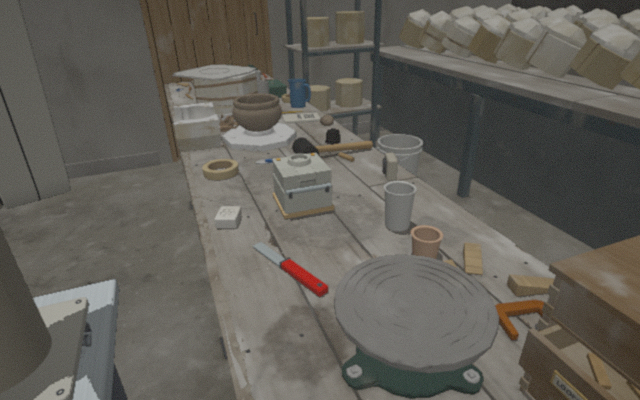

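The pictures show the mould (scene 240,240; side 303,185) with its slotted front facing −y, towards the side camera. The bar lies in front of it, tip at scene (363,266) / side (256,245) and butt at scene (401,218) / side (325,291). The turntable is close to the butt.

```bash
python3 - <<'E'
from h import *
np.set_printoptions(precision=1,suppress=True)
im=cv2.imread("pics/side0.png")[140:300,220:440]
cv2.imwrite("pics/sidec.png",cv2.resize(im,(792,576),interpolation=cv2.INTER_CUBIC))
for c,t,b in [("scene",(363,266),(401,218)),("side",(256,245),(325,291))]:
    print(c,"tip",at_z(c,t,3),"butt",at_z(c,b,10))
for n,p,z in [("cup",(428,241),27),("sprig",(228,216),13),("beaker",(399,206),48),("boardFL",(280,217),4),("boardFR",(334,209),4),("turntable",(417,300),110)]:
    print(n,at_z("side",p,z))
for n,p,z in [("cup",(313,185),27),("sprig",(326,301),13),("beaker",(270,184),48),("boardL",(197,263),4),("boardF",(234,288),4),("boardR",(294,265),4)]:
    print(n,at_z("scene",p,z))
for c in ["scene","side"]:
    optics.get_image(c)
    for l in ["pry_bar","mould_base","mould_top"]:
        r=spotter.regions_of(c,l)
        if r:
            m=r[0]["region"].astype(np.uint8);cs=max(cv2.findContours(m,0,1)[0],key=cv2.contourArea)
            print(c,l,round(r[0]["conf"],2),m.sum(),cv2.minAreaRect(cs) if l=="pry_bar" else cv2.approxPolyDP(cs,4,True)[:,0].tolist())
            if l=="pry_bar": print(np.array([at_z(c,p,5) for p in cv2.boxPoints(cv2.minAreaRect(cs))]))
E
```

```text
scene tip [432.8 156.9   3. ] butt [502.  -39.5  10. ]
side tip [426.7 158.6   3. ] butt [504.6 -42.3  10. ]
cup [746.9  -1.8  27. ]
sprig [391.4 289.   13. ]
beaker [749. 116.  48.]
boardFL [507.2 250.    4. ]
boardFR [640.4 233.9   4. ]
turntable [ 570.9 -215.6  110. ]
cup [745.8  -8.5  27. ]
sprig [391.4 287.1  13. ]
beaker [779.3  95.1  48. ]
boardL [645.5 364.7   4. ]
boardF [531.2 361.7   4. ]
boardR [519.  243.7   4. ]
scene pry_bar 0.61 862 ((380.2756652832031, 241.5904541015625), (15.917262077331543, 67.77450561523438), 36.60707473754883)
[[446.6 166.3   5. ]
 [546.7 -72.7   5. ]
 [496.1 -52.7   5. ]
 [409.7 173.8   5. ]]
scene mould_base 0.69 7473 [[253, 194], [194, 210], [196, 263], [231, 292], [294, 267], [288, 212]]
scene mould_top 0.81 3853 [[288, 213], [251, 193], [193, 211], [196, 228], [229, 253], [286, 233]]
side pry_bar 0.87 1075 ((290.6351318359375, 267.3108215332031), (87.18572998046875, 14.879697799682617), 35.53767776489258)
[[413.5 148.9   5. ]
 [441.7 187.3   5. ]
 [520.3 -29.7   5. ]
 [493.9 -53.4   5. ]]
side mould_base 0.55 3279 [[315, 153], [273, 161], [273, 195], [285, 218], [333, 208], [330, 170]]
side mould_top 0.6 1583 [[331, 170], [315, 153], [273, 160], [284, 190], [306, 180], [330, 181]]
```

View pics/sidec.png

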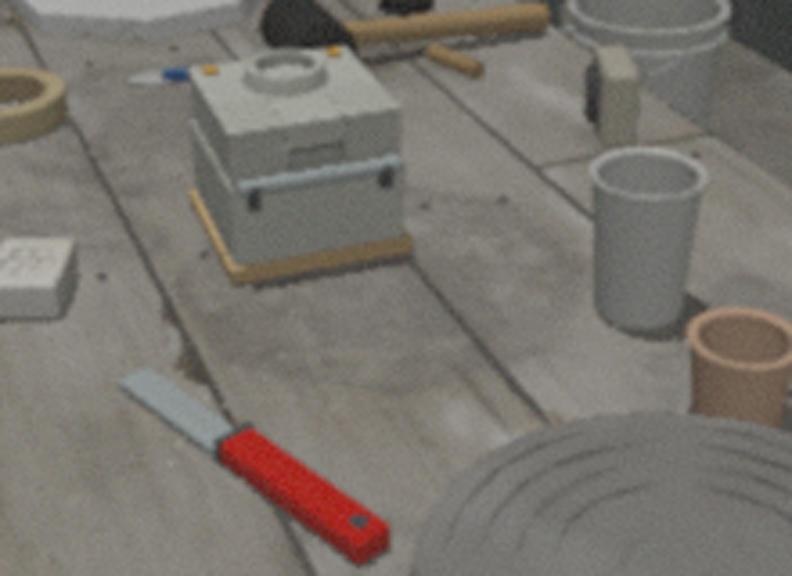

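The crop shows the slot above the steel bar on the −y face. The steel bar runs from side (287,192) to (332,185). The beaker, cup and flower block are well to the sides. Next I fit the mould pose and work out the grasp.

```bash
python3 - <<'E'
from h import *
from scipy.optimize import least_squares
np.set_printoptions(precision=2,suppress=True)
# mould frame: x in(back), y left. pts (x,y,z)
S=[((-64,64,0),(285.6,218.5)),((-64,-64,3),(334.2,208.3)),((64,64,5),(273.3,192.8)),
((-58,58,108),(281.7,178.3)),((-58,-58,108),(331.4,168.9)),((58,58,108),(272.8,162.8)),((58,-58,108),(320,154.4)),
((-62,55,75),(286.7,191.5)),((-62,-55,75),(331.7,184.3))]
C=[((64,-64,2),(197,264)),((64,64,2),(233,289)),((-64,64,2),(294,266)),((58,-58,108),(195,211)),((58,58,108),(230,235)),((-58,58,108),(288,212)),((-58,-58,108),(252,194))]
cs={c:optics.calibration(c) for c in ["scene","side"]}
def W(P,v):
    c,s=np.cos(v[2]),np.sin(v[2]);P=np.array(P,float)
    return np.c_[v[0]+c*P[:,0]-s*P[:,1],v[1]+s*P[:,0]+c*P[:,1],P[:,2]]
def f(v,sets):
    return np.concatenate([(proj(c,W([a for a,_ in D],v),cs[c])-np.array([b for _,b in D])).ravel() for c,D in sets])
for n,sets in [("side",[("side",S)]),("scene",[("scene",C)]),("both",[("side",S),("scene",C)])]:
    r=least_squares(f,[575,305,1.45],args=(sets,),x_scale=[1,1,.01],loss="soft_l1")
    v=r.x;print(n,v,np.degrees(v[2]),"rms",np.sqrt(np.mean(f(v,sets)**2)),"crest",W([(-62,0,75)],v)[0])
o=get_obs();M=R.from_rotvec(o["orientation"]).as_matrix();print(o["ee_pos"],M,o["width"],ctrl.grip_point_offset)
tip=np.array([429.7,157.7]);butt=np.array([503.3,-41]);u=(tip-butt)/np.linalg.norm(tip-butt)
print("bar heading",np.degrees(np.arctan2(u[1],u[0])),"len",np.linalg.norm(tip-butt),"grip",(tip+butt)/2-17.5*u)
E
```

```text
side [583.24 298.77   1.5 ] 85.84917602176178 rms 1.534800760875602 crest [578.75 236.93  75.  ]
scene [580.93 303.69   1.53] 87.61907539061305 rms 1.7549132147459094 crest [578.35 241.74  75.  ]
both [583.39 301.97   1.52] 87.07039260925627 rms 1.7094186899632537 crest [580.22 240.06  75.  ]
[ 218.31 -585.6   222.67] [[ 0.94  0.35  0.  ]
 [ 0.35 -0.94  0.  ]
 [ 0.   -0.   -1.  ]] 87.66942102076601 18.700000000000003
bar heading 110.32501510268798 len 211.8930154582732 grip [472.58  41.94]
```

move_arm --pt "3.8 -4.2 0 0 100" --pt "3.8 -4.2 0 0 100" --pt "3.8 -4.2 0 0 100" --pt "3.8 -4.2 0 0 100" --pt "3.8 -4.2 0 0 100" --pt "3.8 -4.2 0 0 100" --pt "3.8 -4.2 0 0 100" --pt "3.8 -4.2 0 0 100" --pt "3.8 -4.2 0 0 100" --pt "3.8 -4.2 0 0 100"

```text
t: 2.85
ee_pos: [428.4, -57.6, 223.1]
orientation: [3.091, 0.557, 0.002]
ft_force: [1.7, -0.2, -0.2]
width: 87.5
grasp_force: 0.0
```

move_arm --pt "0 0 0 -10 100" --pt "0 0 0 -10 100" --pt "0 0 0 -10 100" --pt "0 0 0 -10 100" --pt "0 0 0 -10 100" --pt "0 0 0 -10 100" --pt "0 0 0 -10 100" --pt "0 0 0 -10 100" --pt "0 0 0 -10 100" --pt "0 0 0 0 100"

```text
t: 4.1
ee_pos: [427.7, -59.3, 222.8]
orientation: [1.794, 2.579, 0.0]
ft_force: [-0.1, -0.1, 0.5]
width: 87.8
grasp_force: 0.0
```

move_arm --pt "2.6 2.6 0 0 100" --pt "2.6 2.6 0 0 100" --pt "2.7 2.5 0 0 100" --pt "0 0 3 0 100" --pt "0 0 3 0 100" --pt "0 0 0 0 100" --pt "0 0 0 0 100"

```text
t: 4.97
ee_pos: [472.8, 41.6, 163.5]
orientation: [1.794, 2.578, 0.001]
ft_force: [0.3, 0.3, 0.6]
width: 87.5
grasp_force: 0.0
```

```bash
python3 - <<'E'
from h import *
np.set_printoptions(precision=1,suppress=True)
o=get_obs();cal=optics.calibration("wrist");print(o["ee_pos"],cal)
im=optics.get_image("wrist");cv2.imwrite("pics/w1.png",im)
for l in ["pry_bar","fulcrum_bar"]:
    for r in spotter.regions_of("wrist",l)[:2]:
        m=r["region"];ys,xs=np.nonzero(m);z=8 if l=="pry_bar" else 72
        P=np.array([at_z("wrist",(x,y),z,cal)[:2] for x,y in zip(xs,ys)],np.float32)
        c,s,a=cv2.minAreaRect(P);print(l,round(r["conf"],2),m.sum(),c,s,a);print(cv2.boxPoints((c,s,a)))
for l in ["bar_tip","bar_grip","bar_butt","fulcrum","slot"]:
    for r in spotter.find_in("wrist",l)[:1]: print(l,r["point"],round(r["conf"],2))
E
```

```text
[472.8  41.6 163.5] {'camera_matrix': array([[309.7,   0. , 324.3],
       [  0. , 309.7, 200.4],
       [  0. ,   0. ,   1. ]]), 'xyz': array([445.1, 113. , 326.1]), 'orientation': array([2.8, 0.5, 0.1])}
pry_bar 0.81 4096 (465.0185852050781, 56.33625793457031) (24.88674545288086, 216.18243408203125) 20.901403427124023
[[414.8 152.9]
 [492.  -49.1]
 [515.2 -40.2]
 [438.1 161.8]]
fulcrum_bar 0.73 1091 (577.314697265625, 238.24481201171875) (13.254378318786621, 112.4174575805664) 88.15342712402344
[[520.9 233.4]
 [633.3 229.8]
 [633.7 243.1]
 [521.3 246.7]]
bar_tip [323.5, 167.8] 0.58
bar_grip [325.4, 165.7] 0.79
bar_butt [324.3, 169.1] 0.96
fulcrum [519.1, 29.7] 0.97
```

View pics/w1.png

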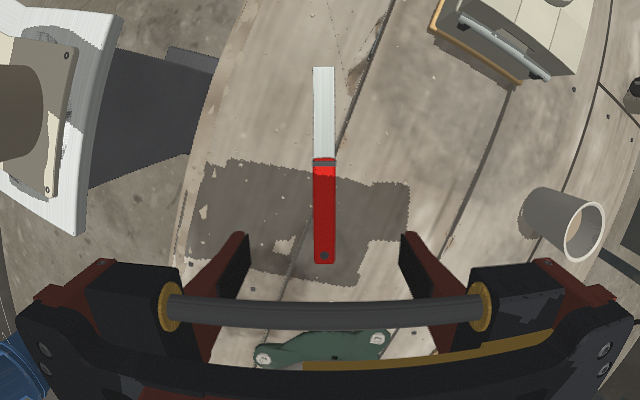

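The wrist view shows the bar centred between the open fingers, from (323,68) to (324,262). The steel bar is at top right around (519,30). Going down to grasp.

move_arm --pt "-0.1 -0.2 3 -0.6 100" --pt "0 0 4 0 100" --pt "0 0 4 0 100" --pt "0 0 3 0 100" --pt "0 0 1.5 0 100" --pt "0 0 0.5 0 100" --pt "0 0 0 0 100"

```text
t: 6.25
ee_pos: [471.1, 40.0, 3.1]
orientation: [1.778, 2.589, 0.001]
ft_force: [-0.4, -0.3, 1.1]
width: 88.1
grasp_force: 0.0
```

move_arm --pt "0 0 0 0 0" --pt "0 0 0 0 0" --pt "0 0 0 0 0" --pt "0 0 0 0 0" --pt "0 0 0 0 0" --pt "0 0 0 0 0" --pt "0 0 0 0 0" --pt "0 0 0 0 0"

```text
t: 7.25
ee_pos: [470.9, 40.0, 2.7]
orientation: [1.778, 2.59, 0.0]
ft_force: [1.0, -0.1, -0.2]
width: 23.5
grasp_force: 30.0
```

move_arm --pt "0 0 -1 0 0" --pt "0 0 -3 0 0" --pt "0 0 -3.8 0 0" --pt "0 0 0 6 0" --pt "0 0 0 6 0" --pt "0 0 0 6 0" --pt "0 0 0 5 0" --pt "1.2 3.3 0 0 0" --pt "1.3 3.3 0 0 0" --pt "1.2 3.3 0 0 0"

```text
t: 8.5
ee_pos: [571.5, 73.9, 81.1]
orientation: [-2.259, -2.183, 0.001]
ft_force: [0.1, -0.4, -3.3]
width: 23.7
grasp_force: 30.0
```

move_arm --pt "0 0 0 0 0" --pt "0 0 0 0 0"

```text
t: 8.75
ee_pos: [569.6, 73.4, 80.5]
orientation: [-2.258, -2.183, 0.002]
ft_force: [0.1, 0.2, -2.6]
width: 23.8
grasp_force: 30.0
```

```bash
python3 - <<'E'
from h import *
np.set_printoptions(precision=1,suppress=True)
o=get_obs();cal=optics.calibration("wrist");print(o["ee_pos"],cal["xyz"])
im=optics.get_image("wrist");cv2.imwrite("pics/w2.png",im)
for l,zs in [("pry_bar",(78,94)),("fulcrum_bar",(72,75)),("mould_base",(2,))]:
    for r in spotter.regions_of("wrist",l)[:1]:
        m=r["region"];ys,xs=np.nonzero(m)
        for z in zs:
            P=np.array([at_z("wrist",(x,y),z,cal)[:2] for x,y in zip(xs,ys)],np.float32)
            c,s,a=cv2.minAreaRect(P);print(l,z,round(r["conf"],2),m.sum(),c,s,a,cv2.boxPoints((c,s,a)).tolist())
for l in ["bar_tip","fulcrum","slot"]:
    for r in spotter.find_in("wrist",l)[:1]: print(l,r["point"],round(r["conf"],2),at_z("wrist",r["point"],76,cal))
x0,y0=proj("wrist",[578,240,75],cal)[0].astype(int);x0=max(0,min(x0-110,420));y0=max(0,y0-60);print(x0,y0)
cv2.imwrite("pics/w2c.png",cv2.resize(im[y0:y0+165,x0:x0+220],None,fx=3.6,fy=3.6,interpolation=cv2.INTER_CUBIC))
E
```

```text
[569.6  73.4  80.5] [571.7 149.7 243.1]
pry_bar 78 0.67 13124 (569.3704223632812, 90.17073059082031) (220.9891357421875, 26.589073181152344) 87.67554473876953 [[551.6054077148438, -19.69371795654297], [578.1725463867188, -20.772117614746094], [587.1354370117188, 200.03518676757812], [560.5682983398438, 201.11358642578125]]
pry_bar 94 0.67 13124 (569.593017578125, 95.93672180175781) (199.5689239501953, 24.01187515258789) 87.67554473876953 [[553.5499267578125, -3.2786941528320312], [577.5419921875, -4.252571105957031], [585.6361083984375, 195.15213012695312], [561.64404296875, 196.12600708007812]]
mould_base 2 0.59 939 (578.3016357421875, 240.9119110107422) (8.554773330688477, 133.68380737304688) 88.3680419921875 [[511.3650207519531, 238.5398712158203], [644.99462890625, 234.73265075683594], [645.23828125, 243.28395080566406], [511.608642578125, 247.09117126464844]]
bar_tip [326.9, 171.7] 0.59 [571.6 117.3  76. ]
fulcrum [344.0, 1.1] 0.95 [584.1 212.2  76. ]
slot [344.4, 0.6] 0.79 [584.4 212.5  76. ]
220 0
```

View pics/w2c.png

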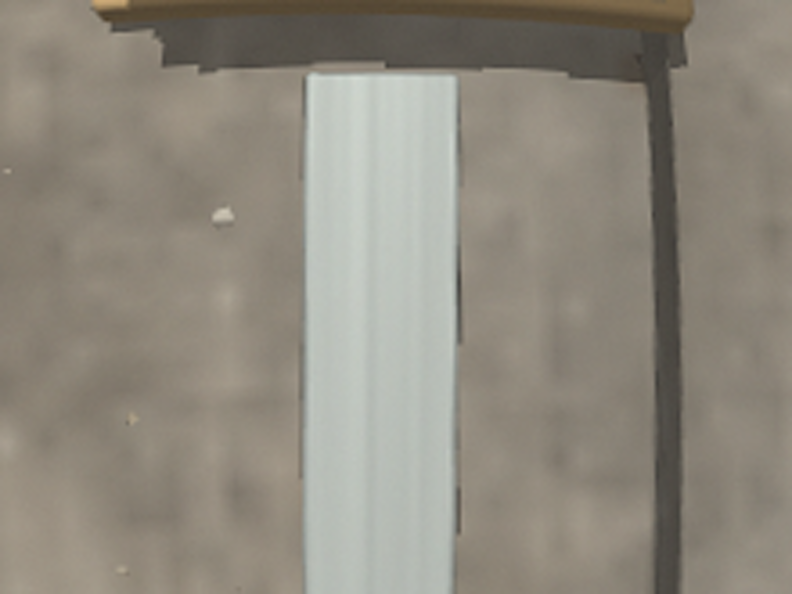

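The crop shows the blade with its tip edge at wrist row ~20, columns 305–347. The front edge of the mould's board is above it, with corners near (247,6) and (412,9). I'll check against the side camera.

```bash
python3 - <<'E'
from h import *
np.set_printoptions(precision=1,suppress=True)
cal=optics.calibration("wrist")
a=at_z("wrist",(246.9,5.6),0,cal);b=at_z("wrist",(411.7,8.9),0,cal);d=b-a
print("board",a,b,np.linalg.norm(d),"normal heading",90+np.degrees(np.arctan2(d[1],d[0])),"mid",(a+b)/2)
for z in (80,84,88):
    a=at_z("wrist",(304.9,20.6),z,cal);b=at_z("wrist",(347.1,20.6),z,cal);print(z,a,b,np.linalg.norm(a-b))
im=optics.get_image("side")
x0,y0=240,130
c=cv2.resize(im[y0:y0+110,x0:x0+150],None,fx=5,fy=5,interpolation=cv2.INTER_CUBIC)
cs=optics.calibration("side")
for h in (87,88.2):
  h=np.radians(h);w=np.array([np.cos(h),np.sin(h)]);n=np.array([-w[1],w[0]])
  for s in (-55,0,55):
    P=np.r_[np.array([578,239])+s*n,75];q=proj("side",P,cs)[0];print(q)
o=get_obs();print(o["ee_pos"])
for k in (-10,10):
  P=[574.5+k,198.5,78];print("tip exp",proj("side",P,cs)[0])
cv2.imwrite("pics/s2.png",c)
E
```

```text
board [513.8 242.7   0. ] [645.5 236.    0. ] 131.81808916683357 normal heading 87.0902939907055 mid [579.6 239.3   0. ]
80 [564. 200.  80.] [586.  199.3  80. ] 22.02822183553863
84 [564.2 198.8  84. ] [585.7 198.1  84. ] 21.48893633895504
88 [564.4 197.6  88. ] [585.3 196.9  88. ] 20.94965084237156
[330.5 183.1]
[308.4 186.8]
[285.5 190.6]
[330.4 182.9]
[308.4 186.8]
[285.6 190.8]
[570.7  73.4  80.8]
tip exp [308.9 194. ]
tip exp [317.2 192.4]
```

View pics/s2.png

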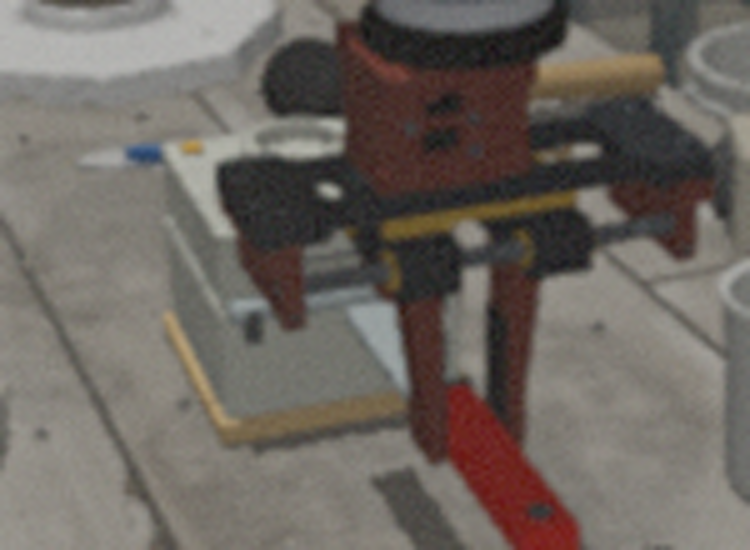

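move_arm --pt "0 0.2 0 0 0" --pt "1 0 0 0 0" --pt "1 0 0 0 0" --pt "1 0 0 0 0" --pt "0.8 0 0 0 0" --pt "0.7 0 0 0 0" --pt "0.7 0 0 0 0" --pt "0.6 0 0 0 0" --pt "0 0 0 0 0"

```text
t: 10.28
ee_pos: [574.9, 131.8, 80.7]
orientation: [2.258, 2.184, 0.0]
ft_force: [-0.1, 0.4, -3.2]
width: 23.7
grasp_force: 30.0
```

move_arm --pt "0.6 0 0 0 0" --pt "0.6 0 0 0 0" --pt "0.6 0 0 0 0" --pt "0.5 0 0 0 0" --pt "0.3 0 0 0 0" --pt "0.2 0 0 0 0" --pt "0 0 0 0 0"

```text
t: 11.15
ee_pos: [575.8, 159.5, 80.7]
orientation: [-2.259, -2.183, 0.0]
ft_force: [0.5, -0.0, -2.1]
width: 24.3
grasp_force: 30.0
```

```bash
python3 - <<'E'
from h import *
np.set_printoptions(precision=1,suppress=True)
cal=optics.calibration("wrist");im=optics.get_image("wrist");cv2.imwrite("pics/w3.png",im)
print(get_obs()["ee_pos"])
for l in ["pry_bar","fulcrum_bar","mould_top"]:
    for r in spotter.regions_of("wrist",l)[:1]:
        ys,xs=np.nonzero(r["region"]);print(l,round(r["conf"],2),xs.min(),xs.max(),ys.min(),ys.max())
        z={"pry_bar":84,"fulcrum_bar":75,"mould_top":108}[l]
        P=np.array([at_z("wrist",(x,y),z,cal)[:2] for x,y in zip(xs,ys)],np.float32);print(cv2.boxPoints(cv2.minAreaRect(P)))
E
```

```text
[575.8 159.4  80.6]
pry_bar 0.79 301 348 100 360
[[558.3  72.5]
 [583.9  71.4]
 [591.3 241.8]
 [565.6 242.9]]
fulcrum_bar 0.74 225 422 98 120
[[522.5 236. ]
 [631.6 230.9]
 [632.1 241.1]
 [523.  246.2]]
mould_top 0.72 197 452 0 105
[[520.1 242.6]
 [636.4 238.5]
 [638.2 290.5]
 [521.9 294.6]]
```

View pics/w3.png

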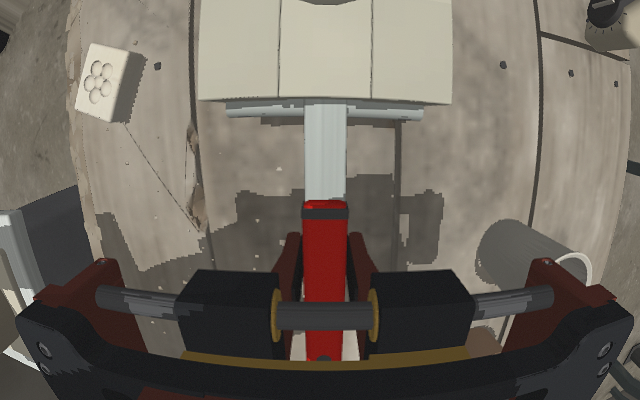

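The wrist view shows the blade entering the slot near the middle of the steel bar (blade columns 305–347, steel bar 225–422). Now 2 mm deeper, rest it on the crest and release.

move_arm --pt "0.2 0 0 0 0" --pt "0 0 0.15 0 0" --pt "0 0 0.1 0 0" --pt "0 0 0 0 0"

```text
t: 11.85
ee_pos: [575.8, 161.4, 78.0]
orientation: [-2.259, -2.183, 0.0]
ft_force: [-0.8, -0.5, -2.5]
width: 23.7
grasp_force: 30.0
```

move_arm --pt "0 0 0 0 20" --pt "0 0 0 0 40" --pt "0 0 0 0 60" --pt "0 0 0 0 60" --pt "0 0 0 0 60" --pt "0 0 0 0 60" --pt "0 0 -3 0 60" --pt "0 0 -3 0 60" --pt "0 0 0 0 60"

```text
t: 12.98
ee_pos: [577.6, 161.8, 140.4]
orientation: [2.258, 2.182, 0.006]
ft_force: [1.3, -0.3, 0.9]
width: 52.5
grasp_force: 0.0
```

```bash
python3 - <<'E'
from h import *
np.set_printoptions(precision=1,suppress=True)
o=get_obs();print(o["ee_pos"],o["width"],o["ft_force"])
im=optics.get_image("side");cv2.imwrite("pics/s4.png",cv2.resize(im[130:240,240:390],None,fx=5,fy=5,interpolation=cv2.INTER_CUBIC))
E
```

```text
[577.6 161.8 140.4] 52.49336759364676 [ 1.3 -0.3  0.9]
```

View pics/s4.png

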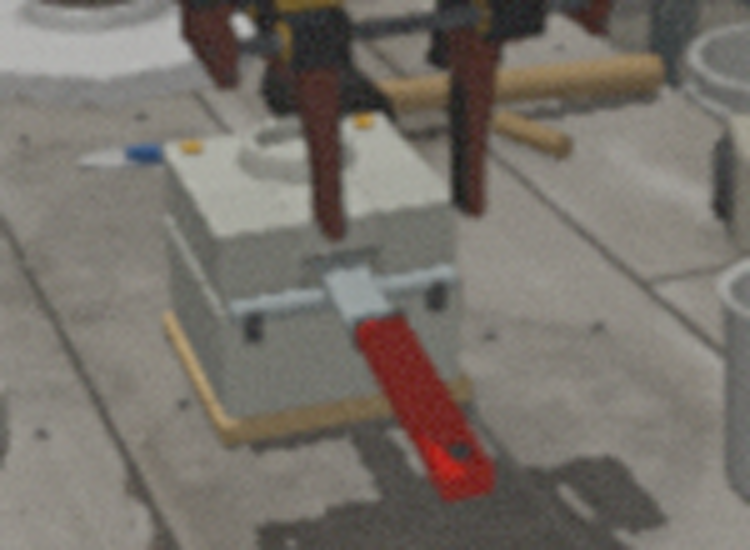

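The bar now rests by itself on the steel bar, tilted in the slot with the mould still shut; butt at crop (465,470). Next I shut the fingers and go above the butt.

move_arm --pt "-2 0 0 0 0" --pt "-2 0 0 0 0" --pt "-2 0 0 0 0" --pt "-1.3 0 0 0 0" --pt "0 0 2 0 0" --pt "0 0 2 0 0" --pt "0 0 1.5 0 0" --pt "0 0 0 0 0" --pt "0 0 0 0 0"

```text
t: 14.15
ee_pos: [573.8, 88.4, 83.6]
orientation: [2.259, 2.183, 0.001]
ft_force: [0.7, -0.2, -0.7]
width: 0.1
grasp_force: 0.0
```

move_arm --pt "0 0 0.6 0 0" --pt "0 0 0.5 0 0" --pt "0 0 0.4 0 0" --pt "0 0 0.4 0 0" --pt "0 0 0.4 0 0" --pt "0 0 0 0 0"

```text
t: 14.9
ee_pos: [574.7, 89.1, 61.2]
orientation: [2.258, 2.182, 0.004]
ft_force: [-0.5, 2.3, 8.7]
width: 0.2
grasp_force: 4.3
```

move_arm --pt "0 0 0.4 0 0" --pt "0 0 0.4 0 0" --pt "0 0 0.4 0 0" --pt "0 0 0.4 0 0" --pt "0 0 0.4 0 0" --pt "0 0 0.3 0 0" --pt "0 0 0 0 0" --pt "0 0 0 0 0"

```text
t: 15.9
ee_pos: [575.2, 89.1, 38.5]
orientation: [2.258, 2.182, 0.005]
ft_force: [-0.1, 2.7, 10.4]
width: 0.5
grasp_force: 4.3
```

```bash
python3 - <<'E'
from h import *
o=get_obs();print(o["ee_pos"],o["width"],o["ft_force"])
im=optics.get_image("side");i2=optics.get_image("scene")
a=cv2.resize(im[130:240,260:360],None,fx=4,fy=4,interpolation=cv2.INTER_CUBIC)
b=cv2.resize(i2[190:300,180:280],None,fx=4,fy=4,interpolation=cv2.INTER_CUBIC)
cv2.imwrite("pics/s5.png",np.hstack([a,b]))
E
```

```text
[575.20594794  89.1243913   38.53628566] 0.484090478693305 [-0.10245488  2.66223438 10.43181657]
```

View pics/s5.png

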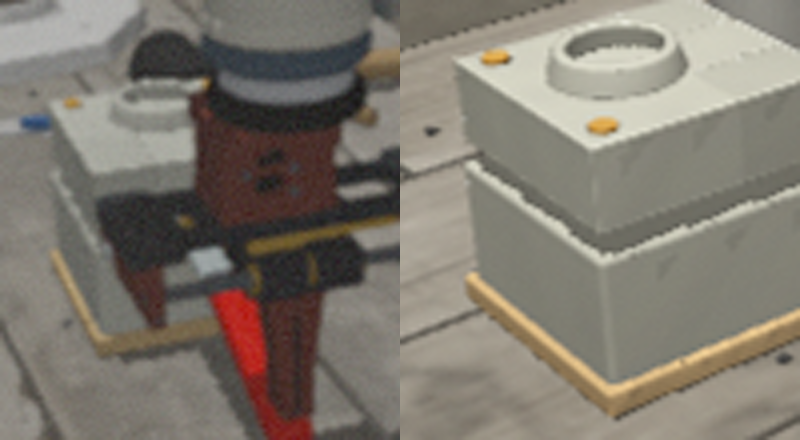

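```bash
python3 - <<'E'
from h import *
a=cv2.imread("pics/scene0.png");b=optics.get_image("scene")
cs=optics.calibration("scene")
P=np.array([[583,302,121.],[583,302,131.]]);q=proj("scene",P,cs);print("px per 10mm",q[1]-q[0])
up=lambda i:cv2.resize(i,None,fx=8,fy=8,interpolation=cv2.INTER_CUBIC)
for (x0,y0,x1,y1) in [(215,200,255,222),(195,205,250,250),(200,200,280,245)]:
    t=up(a[y0:y1,x0:x1]);s=up(b[y0-15:y1+5,x0-8:x1+8])
    _,v,_,l=cv2.minMaxLoc(cv2.matchTemplate(s,t,5));print(round(v,3),l[0]/8-8,l[1]/8-15)
E
```

```text
px per 10mm [-0.4612956  -5.47325188]
0.974 -0.375 -5.25
0.871 -0.375 -5.375
0.913 -0.375 -5.375
```

move_arm --pt "0 0 0.15 0 0" --pt "0 0 0 0 0" --pt "0 0 -1 0 0" --pt "0 0 -2 0 0" --pt "0 0 -4 0 0" --pt "2.5 0 -2 0 60" --pt "2.5 0 0 0 60" --pt "2.4 0 0 0 60" --pt "0 0 0 0 60" --pt "0 0 0 0 60"

```text
t: 17.3
ee_pos: [575.8, 162.0, 126.1]
orientation: [2.259, 2.183, -0.0]
ft_force: [-0.8, -1.0, 0.3]
width: 47.0
grasp_force: 0.0
```

```bash
python3 - <<'E'
from h import *
o=get_obs();print(o["ee_pos"],o["width"],o["ft_force"])
im=optics.get_image("side");w=optics.get_image("wrist")
a=cv2.resize(im[130:240,260:360],None,fx=4,fy=4,interpolation=cv2.INTER_CUBIC)
b=cv2.resize(w,(400,250))
cv2.imwrite("pics/s6.png",np.hstack([a,np.vstack([b,np.zeros((190,400,3),np.uint8)])]))
E
```

```text
[575.78412164 161.9641841  126.06494252] 47.014515214763264 [-0.81267747 -1.01009378  0.26069409]
```

View pics/s6.png

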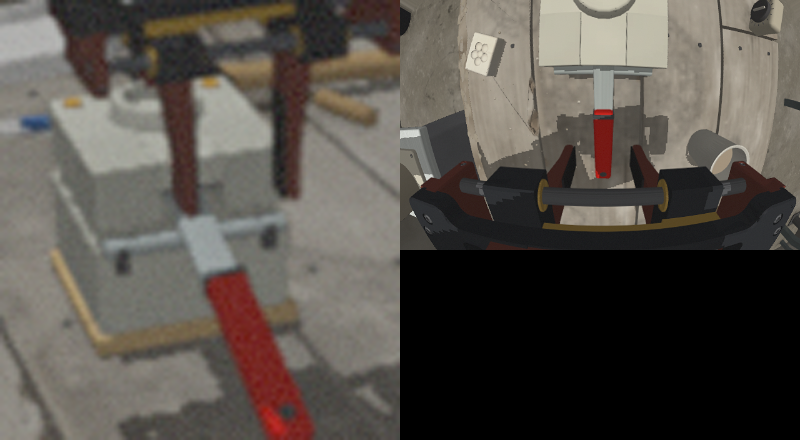

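The bar stays tilted in the slot and the upper half stays up. The handle lies between the open fingers. Descending to grip and draw out.

move_arm --pt "0 0 2.5 0 60" --pt "0 0 2.5 0 60" --pt "0 0 2.0 0 60" --pt "0 0 0.4 0 60" --pt "0 0 0 0 60" --pt "0 0 0 0 0" --pt "0 0 0 0 0" --pt "0 0 0 0 0" --pt "0 0 0 0 0" --pt "0 0 0 0 0"

```text
t: 18.65
ee_pos: [576.2, 162.5, 51.9]
orientation: [2.259, 2.183, 0.001]
ft_force: [0.3, 0.1, 2.7]
width: 23.9
grasp_force: 30.0
```

move_arm --pt "-0.5 0 0.1 0 0" --pt "-0.6 0 0.12 0 0" --pt "-0.8 0 0.16 0 0" --pt "-0.8 0 0.16 0 0" --pt "-0.8 0 0.16 0 0" --pt "-0.8 0 0.16 0 0" --pt "-0.8 0 0.16 0 0" --pt "-0.8 0 0 0 0" --pt "0 0 0 0 0"

```text
t: 19.77
ee_pos: [573.9, 102.8, 41.5]
orientation: [-2.26, -2.182, 0.0]
ft_force: [-0.0, 1.5, -1.7]
width: 24.0
grasp_force: 30.0
```

move_arm --pt "-1.5 0 0 0 0" --pt "-1.5 0 0 0 0" --pt "-1.5 0 0 0 0" --pt "-1.0 0 0 0 0" --pt "0 0 0.5 0 0" --pt "0 0 0.5 0 0" --pt "0 0 0.5 0 0" --pt "0 0 0.5 0 0" --pt "0 0 0 0 0"

```text
t: 20.9
ee_pos: [572.1, 48.7, 21.0]
orientation: [-2.258, -2.184, 0.0]
ft_force: [0.9, 1.1, -0.7]
width: 23.7
grasp_force: 30.0
```

move_arm --pt "0 0 0.5 0 0" --pt "0 0 0.5 0 0" --pt "0 0 0.3 0 0" --pt "0 0 0.3 0 0" --pt "0 0 0 0 0"

```text
t: 21.52
ee_pos: [571.9, 48.4, 5.2]
orientation: [-2.259, -2.183, 0.001]
ft_force: [0.7, 1.2, -1.0]
width: 23.6
grasp_force: 30.0
```

move_arm --pt "0 0 0.15 0 0" --pt "0 0 0 0 0" --pt "0 0 0 0 30" --pt "0 0 0 0 60" --pt "0 0 0 0 80" --pt "0 0 0 0 80" --pt "0 0 -2 0 80" --pt "0 0 -5 0 80" --pt "0 0 -5 0 80" --pt "0 0 -3 0 80"

```text
t: 22.78
ee_pos: [573.2, 48.6, 158.0]
orientation: [2.257, 2.181, 0.005]
ft_force: [-0.1, 0.1, -0.2]
width: 70.4
grasp_force: 0.0
```

```bash
python3 - <<'E'
from h import *
o=get_obs();print(o["t"],o["ee_pos"],o["width"],o["ft_force"])
im=optics.get_image("side");b=optics.get_image("scene")
cv2.imwrite("pics/f.png",np.hstack([cv2.resize(im[110:330,190:450],(400,338)),cv2.resize(b[150:330,180:440],(400,277+61))]))
a=cv2.imread("pics/scene0.png")
up=lambda i:cv2.resize(i,None,fx=8,fy=8,interpolation=cv2.INTER_CUBIC)
for n,(x0,y0,x1,y1) in dict(top=(215,200,255,222),beaker=(252,164,290,185),cup=(303,172,332,200),sprig=(300,282,354,320)).items():
    t=up(a[y0:y1,x0:x1]);s=up(b[y0-15:y1+5,x0-8:x1+8])
    _,v,_,l=cv2.minMaxLoc(cv2.matchTemplate(s,t,5));print(n,round(v,3),l[0]/8-8,l[1]/8-15)
E
```

```text
22.775 [573.15973013  48.56383803 158.03876965] 70.40529676151984 [-0.06156588  0.14908001 -0.16120649]
top 0.963 -0.5 -5.5
beaker 0.999 0.0 0.0
cup 0.998 0.0 0.0
sprig 0.999 0.0 0.0
```

View pics/f.png

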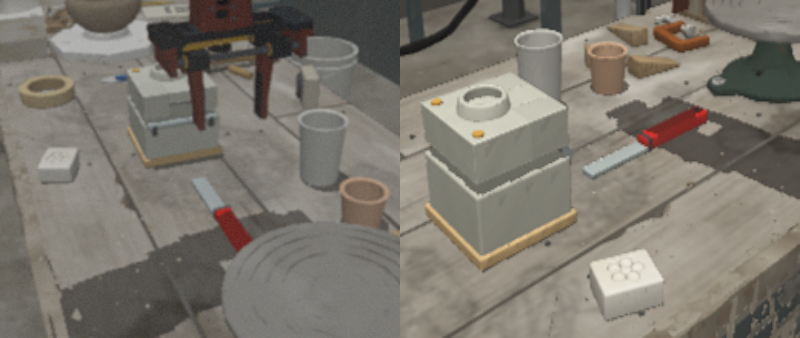

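The upper half is about 10 mm up. The bar lies flat, clear of the mould, and the cup, beaker and flower mould show no movement. Handing in.

```bash
python3 -c "
from workcell import close_job
print(close_job())"
```

```text
the job is handed in; nothing more can be done
None
```

The mould's upper half was levered about 10 mm clear with the pry bar, the bar now lies flat on the bench clear of the mould, and the cup, beaker and flower mould did not move; the job was handed in at about 23 s, with no verdict returned.

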